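# Run a fingertip along a row of push rivets on an aluminium frame corner

## Robot

A 6-joint arm with a two-finger parallel gripper is mounted at the origin on the work surface. World frame = base frame: x ahead of the robot, y to its left, z up, the work surface at z = 0. Lengths are in m, angles in rad, forces in N, time in s.
With the tool pointing down it reaches from about 0.325 to 0.875 m from the base axis. Payload 4.4 kg.
Tool frame: the origin (TCP) lies where the fingers leave the gripper's body, on its centre line; the fingertips stand 73 mm ahead of it and the grasp point (between the pads) lies 54 mm ahead of it; z points along the fingers, y is the line along which they close (so a half turn about z gives the same grasp; the last joint's range is limited). The gripper opens to 85 mm and grips with 20 to 120 N. Pads are 22 mm wide; open, the fingers measure 114 mm over their backs; the gripper's body (76 mm by 85 mm) begins 54 mm behind the grasp point. The pads swing forward as they close: fully open they stand 13 mm farther back than shut.
Start: joints at [0.967, 0.207, 1.542, -0, 1.393, -0.15], TCP at [0.252, 0.517, 0.304] pointing down, gripper open.
Joint ranges: [-2.73, 2.73], [-0.86, 2.22], [0.23, 2.46], [-1.11, 4.25], [0.08, 2.63], [-2.82, 2.82]. Speed limits (rad/s): [2.79, 2.79, 3.14, 3.14, 3.14, 3.14].

## Interface

Orientations are given as a rotation vector (axis times angle).
In Python, from plant import env, capture, camera_model gives the robot as it stands.
- The arm moves only by the tool play_rows, never from a script. Its argument "commands" is a list of rows, each a list of 2 entries, a list of its own where there are three numbers: the shift along the world's x, y, z in units of 500 mm (1.0 is 500 mm), then the turn, a rotation vector about the world's x, y, z in units of 8 degrees (1.0 is 8 degrees). In form: [[[dx, dy, dz], [rx, ry, rz]], ...]. A call has 1 to 12 rows; each row shifts and turns the commanded pose from where the row before left it; what a row does not reach is not made up. A row lasts 1/8 s, in which the tool goes at most 62.5 mm and 10.7 degrees, less where a joint would pass 70% of its speed; a pose out of reach is approached as far as the arm can. A call with a number of a shift or a turn outside -1 to 1 is refused whole. A call with a gripper value outside its range is refused whole. "fingers" is the closure, from 0 (fully open) to 1 (shut), set as the call begins (left out, the last holds). The fingers move at their own pace and stop on an object; the grip force is fixed at half the most. Time passes only in rows, so rows that do not move let the fingers close. It gives the time, the measured TCP pose, the force, the opening and the grip force at its end, in the units of the state.
- env.sense(): the state, without advancing time (a new reading comes with each control period).
- capture(name): name is "side" or "top" or "wrist"; returns the picture (420x560x3 uint8, red, green, blue); there is no depth.
- camera_model(name): a dict with "camera_matrix" (3x3 intrinsics, pixels), "cam_to_world" (4x4, takes a point from camera to world coordinates); the wrist camera has in their place "hand_eye" (4x4, takes a point from camera to tool coordinates, whose origin is the TCP and whose axes are the flange's). Camera axes: x right, y down, z forward; pixel columns grow to the right and rows downward; lengths in m; the calibration is good to about 2 mm. A picture is of the moment at which its call begins: read the wrist's pose just before it. camera_model takes no time and is no camera call.
- env.sign_off(): hands the job in; it is judged then, once.
The state is a dict: "time": time; "joint_positions": joint angles; "qd": joint speeds; "joint_torque": joint torques, N m; "position": TCP position; "ee_rot": TCP orientation; "force": force on the tool from outside, world axes, zero at the start; "ft_torque": the same for the moment, N m; "finger_gap": opening from 0.0 (shut) to 1.0 (fully open); "finger_force": force on a finger pad.
Only numpy, scipy, OpenCV 4.12 (cv2) and the standard library are available. Lean on these libraries where they do the work, as an engineer would, in place of code of your own. Each camera call takes 0.05 s, during which the arm holds its last target. There are 200 camera calls.

## Task

Starting at the free end of the long leg of the L-shaped aluminium frame, run your fingertips along the row of six push rivets, round the corner to the end of the short leg, pressing each head fully home in turn with a light touch. Stay close over the row from the first rivet to the last, with the fingertips no more than about 4 cm above the heads, then move clear. Do not grip or lift anything, do not shove the frame out of place, and leave the other things on the bench alone.

Things in the scene. Friction and masses are not known exactly. Their poses are not given: they have to be found in the camera images.
- frame: L-shaped corner of 40 mm wide, 25 mm high aluminium tube lying loose on the bench at any yaw, 0.7 kg. Origin at bench level, z up; x along the long leg to the corner, y along the short leg away from it. Long leg (mm): x -97.5 to 87.5, y -65 to -25; short leg: x 47.5 to 87.5, y -25 to 75. Six push rivets, 45 mm apart, in a row along the middle of its top, round the corner
- rivet1_top (a point): middle of the top face of push rivet 1, nearest the free end of the long leg (start of the row), at x -67.5, y -45 mm in the frame's axes. Round flat black plastic head, 18 mm across and 3 mm thick, its top 28 mm above the bench when home and up to 36 mm when fully proud.
- rivet1 (a joint): how far rivet 1 is pressed in, m: 0 = head standing 8 mm off the tube's top, 0.008 = head flat on the tube (hard stop). It moves straight down against a friction of about 4 N with no spring, and stays where it is left; starts at 0 to 0.002.
- rivet2_top (a point): middle of the top face of push rivet 2, second on the long leg, at x -22.5, y -45 mm in the frame's axes. Round flat black plastic head, 18 mm across and 3 mm thick, its top 28 mm above the bench when home and up to 36 mm when fully proud.
- rivet2 (a joint): how far rivet 2 is pressed in, m: 0 = head standing 8 mm off the tube's top, 0.008 = head flat on the tube (hard stop). It moves straight down against a friction of about 4 N with no spring, and stays where it is left; starts at 0 to 0.002.
- rivet3_top (a point): middle of the top face of push rivet 3, third on the long leg, at x 22.5, y -45 mm in the frame's axes. Round flat black plastic head, 18 mm across and 3 mm thick, its top 28 mm above the bench when home and up to 36 mm when fully proud.
- rivet3 (a joint): how far rivet 3 is pressed in, m: 0 = head standing 8 mm off the tube's top, 0.008 = head flat on the tube (hard stop). It moves straight down against a friction of about 4 N with no spring, and stays where it is left; starts at 0 to 0.002.
- rivet4_top (a point): middle of the top face of push rivet 4, at the corner of the L, at x 67.5, y -45 mm in the frame's axes. Round flat black plastic head, 18 mm across and 3 mm thick, its top 28 mm above the bench when home and up to 36 mm when fully proud.
- rivet4 (a joint): how far rivet 4 is pressed in, m: 0 = head standing 8 mm off the tube's top, 0.008 = head flat on the tube (hard stop). It moves straight down against a friction of about 4 N with no spring, and stays where it is left; starts at 0 to 0.002.
- rivet5_top (a point): middle of the top face of push rivet 5, first after the corner, on the short leg, at x 67.5, y 0 mm in the frame's axes. Round flat black plastic head, 18 mm across and 3 mm thick, its top 28 mm above the bench when home and up to 36 mm when fully proud.
- rivet5 (a joint): how far rivet 5 is pressed in, m: 0 = head standing 8 mm off the tube's top, 0.008 = head flat on the tube (hard stop). It moves straight down against a friction of about 4 N with no spring, and stays where it is left; starts at 0 to 0.002.
- rivet6_top (a point): middle of the top face of push rivet 6, last, nearest the free end of the short leg (end of the row), at x 67.5, y 45 mm in the frame's axes. Round flat black plastic head, 18 mm across and 3 mm thick, its top 28 mm above the bench when home and up to 36 mm when fully proud.
- rivet6 (a joint): how far rivet 6 is pressed in, m: 0 = head standing 8 mm off the tube's top, 0.008 = head flat on the tube (hard stop). It moves straight down against a friction of about 4 N with no spring, and stays where it is left; starts at 0 to 0.002.
- offcut: bystander: short upright offcut of square aluminium tube, 30 x 30 mm, 40 mm high, standing on the bench in the inside angle of the L; origin at the centre of its underside
- rivet_gun: bystander: battery rivet gun lying on its side, 1.2 kg, about 200 x 170 mm, 40 mm high, to the left (+y) of the work; origin on the bench under the middle of its barrel
- screwdriver: bystander: screwdriver lying on the bench to the right (-y) of the work, about 200 mm long
- rivet_cup: bystander: empty steel cup, 70 mm across, 60 mm high, to the right (-y) of the work; origin at the centre of its underside

How it is judged:
By the outcome, as a careful person would: the job done as asked, in the order asked, and still so for the second after the job is handed in, with the robot touching nothing.
It also fails if it takes over 51 s, if anything falls off the work surface, if the arm or the gripper's body presses on something with over 40 N, if the wrist force passes 120 N, or if a joint passes its speed limit or range.

## Working session

There is one attempt and no reset: what is moved stays moved. The work goes in short steps, Python scripts to look and compute and a tool call to move; the robot and the scene stay as the last step left them, time stands still between calls to the robot, and variables do not carry over. Pictures are saved under pics/ and viewed, at most 10 in all, crops included, and the job is handed in when it is done.

Besides the shell and the picture viewer there is one more tool, called after "Call:" by a JSON object that holds its "fn" and its "kwargs", one argument or row to a line. play_rows: Moves the arm, as the interface text tells. Its arguments: {"type":"object","properties":{"commands":{"type":"array","items":{"type":"array"}},"fingers":{"type":"number"}},"required":["commands"]}

```bash
mkdir -p pics; python3 - <<'E'
from plant import env,capture,camera_model
import cv2
s=env.sense();print(s)
for n in("top","side"):
    cv2.imwrite(f"pics/{n}1.png",capture(n)[:,:,::-1]);m=camera_model(n);print(n,m)
E
```

```text
{'time': 0.0, 'joint_positions': array([ 9.66497760e-01,  2.07431684e-01,  1.54299471e+00, -1.49013243e-05,
        1.39350218e+00, -1.50484446e-01]), 'qd': array([-0.00056434, -0.00078816,  0.00080721, -0.00076993,  0.00029837,
       -0.00122356]), 'joint_torque': array([-8.46879502e-04, -3.83030784e+01, -2.91596121e+01, -3.65063424e-04,
        1.06903247e-02,  2.36943657e-05]), 'position': array([0.25173342, 0.51628972, 0.30269961]), 'ee_rot': array([-0.70655318, -3.06023745,  0.00341861]), 'force': array([-0.07648932, -0.05287985, -0.45996813]), 'ft_torque': array([ 0.03124937, -0.01501011,  0.02843133]), 'finger_force': 0.0, 'finger_gap': 1.0012618698771383}
top {'camera_matrix': array([[520.7220287 ,   0.        , 286.13239107],
       [  0.        , 520.7220287 , 209.2229962 ],
       [  0.        ,   0.        ,   1.        ]]), 'cam_to_world': array([[-0.05282219, -0.97121204,  0.23228645,  0.26667696],
       [-0.99859606,  0.05044888, -0.01615017,  0.01036496],
       [ 0.00396665, -0.23281342, -0.97251333,  1.2340979 ],
       [ 0.        ,  0.        ,  0.        ,  1.        ]])}
side {'camera_matrix': array([[421.50084512,   0.        , 277.02642645],
       [  0.        , 421.50084512, 212.31208743],
       [  0.        ,   0.        ,   1.        ]]), 'cam_to_world': array([[ 0.77444036, -0.41594165,  0.47669138,  0.07570358],
       [-0.63251071, -0.49342125,  0.59704746, -0.55859513],
       [-0.01312725, -0.76389006, -0.64521288,  0.6583584 ],
       [ 0.        ,  0.        ,  0.        ,  1.        ]])}
```

View pics/top1.png

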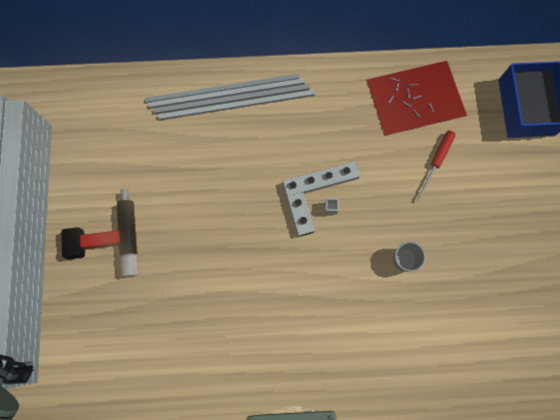

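View pics/side1.png

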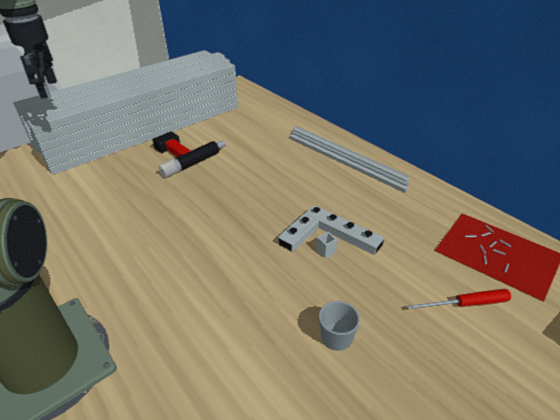

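The top view shows the frame with rivet 1 at about (347,171), the corner rivet at (292,185) and rivet 6 at (303,221). The offcut is at (331,206), with the screwdriver, cup and gun well away. The side view agrees. Next I measure.

```bash
cat > h.py <<'E'
import numpy as np,cv2
from plant import env,capture,camera_model
from scipy.spatial.transform import Rotation as R
RIV=np.array([[-67.5,-45],[-22.5,-45],[22.5,-45],[67.5,-45],[67.5,0],[67.5,45]])/1e3
def ray(n,uv,z,T=None):
    m=camera_model(n);T=m["cam_to_world"] if T is None else T
    d=T[:3,:3]@np.linalg.solve(m["camera_matrix"],[*uv,1]);o=T[:3,3]
    return (o+d*(z-o[2])/d[2])[:2]
def proj(n,P,T=None):
    m=camera_model(n);T=m["cam_to_world"] if T is None else T
    c=(np.asarray(P)-T[:3,3])@T[:3,:3];u=c@m["camera_matrix"].T
    return u[:,:2]/u[:,2:]
def blobs(img,roi,thr,amin,amax):
    x0,y0,x1,y1=roi;g=img[y0:y1,x0:x1].max(2);g=cv2.resize(g,None,fx=4,fy=4,interpolation=cv2.INTER_CUBIC)
    n,_,st,c=cv2.connectedComponentsWithStats((g<thr).astype(np.uint8))
    return [((c[i]+.5)/4-.5+[x0,y0],st[i,4]/16,st[i,2:4]/4) for i in range(1,n) if amin<st[i,4]/16<amax]
def fit(P):  # P: six world xy in order
    a=RIV.mean(0);b=P.mean(0);H=(RIV-a).T@(P-b)
    t=np.arctan2(H[0,1]-H[1,0],H[0,0]+H[1,1]);r=np.array([[np.cos(t),-np.sin(t)],[np.sin(t),np.cos(t)]])
    return t,b-r@a,r
E
python3 - <<'E'
from h import *
for n,roi in(("top",(280,155,365,240)),("side",(275,200,390,255))):
    im=capture(n)
    for b in blobs(im,roi,60,8,200):print(n,b[0].round(1),b[1],b[2],ray(n,b[0],.034).round(4))
    x0,y0,x1,y1=roi;cv2.imwrite(f"pics/c_{n}.png",cv2.resize(im[y0:y1,x0:x1,::-1],None,fx=6,fy=6))
E
```

```text
top [346.2 170. ] 20.0625 [5.25 5.  ] [ 0.643  -0.1596]
top [328.4 174.7] 20.625 [5.5  5.25] [ 0.6334 -0.1158]
top [310.4 179.6] 22.4375 [5.5 5. ] [ 0.6233 -0.0716]
top [292.4 184.6] 21.875 [5.5  5.25] [ 0.6132 -0.0278]
top [297.5 202.2] 22.1875 [5.25 5.5 ] [ 0.5692 -0.0374]
top [302.7 219.8] 24.0 [5.25 5.75] [ 0.5256 -0.0473]
side [315.9 209.4] 23.625 [6.75 5.  ] [ 0.6124 -0.0305]
side [332.4 216.7] 25.75 [7.  5.5] [ 0.6232 -0.0735]
side [304.6 219.4] 27.4375 [7.   5.75] [ 0.5689 -0.04  ]
side [349.7 224.7] 30.125 [7.25 6.  ] [ 0.6331 -0.1172]
side [292.7 230.1] 29.1875 [7.   5.75] [ 0.5251 -0.0497]
side [367.8 233.2] 30.6875 [7.25 6.  ] [ 0.6427 -0.1613]
side [284.6 244.3] 73.25 [12.75 12.  ] [ 0.4832 -0.0719]
side [379.1 246.1] 18.75 [6.5  9.75] [ 0.6308 -0.2029]
```

View pics/c_top.png

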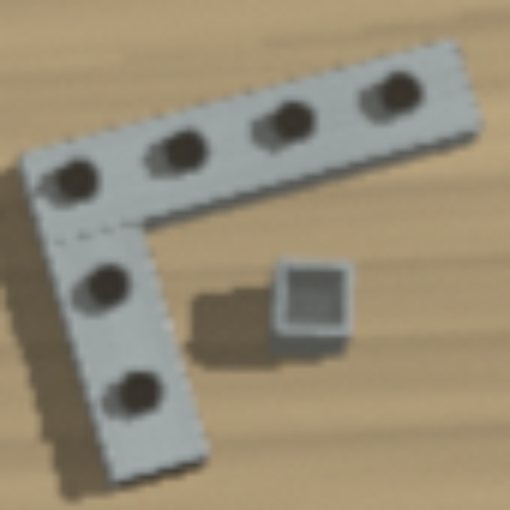

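Both views agree to about 2 mm, and the offcut stands about 40 mm clear of the short leg. Next I fit the pose and compute the moves.

```bash
cat >> h.py <<'E'
T_=np.array([[.643,-.1596],[.6334,-.1158],[.6233,-.0716],[.6132,-.0278],[.5692,-.0374],[.5256,-.0473]])
S_=np.array([[.6427,-.1613],[.6331,-.1172],[.6232,-.0735],[.6124,-.0305],[.5689,-.0400],[.5251,-.0497]])
E
python3 - <<'E'
from h import *
P=(T_+S_)/2;t,o,r=fit(P);Q=RIV@r.T+o
print(np.degrees(t),o,(P-Q).round(4));print("targets",Q.round(4));print("steps",(np.diff(Q,axis=0)/.5).round(4))
s=env.sense();M=R.from_rotvec(s["ee_rot"]).as_matrix();print(M.round(4))
tip=s["position"]+M[:,2]*.073;print("tip",tip,"to r1",(([*Q[0],.045]-tip)/.5).round(4))
print("hand_eye",camera_model("wrist")["hand_eye"].round(3))
E
```

```text
102.78794601271122 [ 0.58412998 -0.1045638 ] [[-0.0001 -0.    ]
 [ 0.0003  0.    ]
 [ 0.0002  0.0001]
 [-0.0003 -0.0004]
 [-0.0001  0.    ]
 [ 0.      0.0002]]
targets [[ 0.643  -0.1604]
 [ 0.633  -0.1165]
 [ 0.623  -0.0727]
 [ 0.6131 -0.0288]
 [ 0.5692 -0.0387]
 [ 0.5253 -0.0487]]
steps [[-0.0199  0.0878]
 [-0.0199  0.0878]
 [-0.0199  0.0878]
 [-0.0878 -0.0199]
 [-0.0878 -0.0199]]
[[-8.988e-01  4.384e-01 -8.000e-04]
 [ 4.384e-01  8.988e-01 -1.200e-03]
 [ 2.000e-04 -1.400e-03 -1.000e+00]]
tip [0.25183489 0.51639126 0.23012715] to r1 [ 0.7822 -1.3536 -0.3703]
hand_eye [[ 0.    -0.96  -0.281  0.072]
 [ 1.     0.     0.001  0.   ]
 [-0.    -0.281  0.96  -0.069]
 [ 0.     0.     0.     1.   ]]
```

Call:
{"fn": "play_rows", "kwargs": {
  "commands": [
    [[0.04, -0.07, 0], [0, 0, 0]],
    [[0.055, -0.095, 0], [0, 0, 0]],
    [[0.055, -0.095, 0], [0, 0, 0]],
    [[0.055, -0.095, 0], [0, 0, 0]],
    [[0.055, -0.095, 0], [0, 0, 0]],
    [[0.055, -0.095, 0], [0, 0, 0]],
    [[0.055, -0.095, 0], [0, 0, 0]],
    [[0.055, -0.095, 0], [0, 0, 0]],
    [[0.055, -0.095, 0], [0, 0, 0]],
    [[0.055, -0.095, -0.03], [0, 0, 0]],
    [[0.055, -0.095, -0.03], [0, 0, 0]],
    [[0.055, -0.095, -0.03], [0, 0, 0]]
  ],
  "fingers": 1
}}

```text
time: 1.7
position: [0.5752, -0.0424, 0.2584]
ee_rot: [0.707, 3.061, 0.0]
force: [0.2, 0.2, -0.3]
finger_gap: -0.002
finger_force: 0.0
```

Call:
{"fn": "play_rows", "kwargs": {
  "commands": [
    [[0.05, -0.08, -0.05], [0, 0, 0]],
    [[0.05, -0.08, -0.05], [0, 0, 0]],
    [[0.03, -0.05, -0.05], [0, 0, 0]],
    [[0.01, -0.02, -0.03], [0, 0, 0]],
    [[0, 0, 0], [0, 0, 0]],
    [[0, 0, 0], [0, 0, 0]],
    [[0, 0, 0], [0, 0, 0]]
  ]
}}

```text
time: 2.58
position: [0.645, -0.1547, 0.1705]
ee_rot: [0.704, 3.059, -0.0]
force: [0.4, -0.5, 0.3]
finger_gap: 0.009
finger_force: 0.0
```

```bash
python3 - <<'E'
from h import *
t,o,r=fit((T_+S_)/2);Q=RIV@r.T+o
s=env.sense();M=R.from_rotvec(s["ee_rot"]).as_matrix();tip=s["position"]+M[:,2]*.073
print(s["time"],tip,s["force"],s["finger_gap"],s["joint_positions"].round(2));print("to r1",(([*Q[0],.045]-tip)/.5).round(4))
im=capture("wrist");E=np.eye(4);E[:3,:3]=M;E[:3,3]=s["position"];T=E@camera_model("wrist")["hand_eye"]
print(proj("wrist",np.c_[Q,np.full(6,.035)],T).round(0));cv2.imwrite("pics/w1.png",im[:,:,::-1])
for b in blobs(im,(0,0,560,420),50,100,20000):print(b[0].round(1),b[1],b[2],ray("wrist",b[0],.035,T).round(4))
E
```

```text
2.575 [ 0.64513192 -0.15477257  0.09751252] [ 0.42951494 -0.53649796  0.32688582] 0.00910212385650586 [-0.37  0.51  1.42  0.    1.21 -1.48]
to r1 [-0.0044 -0.0113 -0.105 ]
[[272. 229.]
 [334. 182.]
 [401. 131.]
 [473.  76.]
 [427.   0.]
 [374. -84.]]
[424.    8.6] 605.0 [35.75 21.5 ] [ 0.5722 -0.0412]
[470.   76.7] 950.6875 [35.5 35.5] [ 0.6127 -0.0305]
[399.2 131.2] 834.625 [33. 33.] [ 0.6227 -0.0735]
[332.9 181.6] 709.625 [31.   30.25] [ 0.6325 -0.1169]
[271.1 228.5] 635.3125 [29.25 28.25] [ 0.6423 -0.1606]
```

View pics/w1.png

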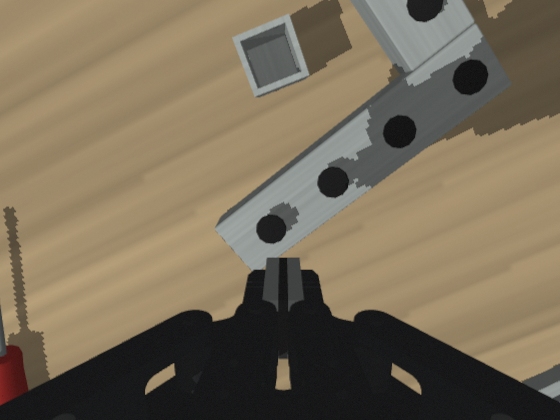

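The wrist view shows rivets 1–4 at (271,228), (333,182), (399,131) and (470,77), within 1 mm of the fit, with the offcut clear. I'll go down over rivet 1.

Call:
{"fn": "play_rows", "kwargs": {
  "commands": [
    [[-0.003, -0.006, -0.03], [0, 0, 0]],
    [[-0.002, -0.006, -0.03], [0, 0, 0]],
    [[0, 0, -0.03], [0, 0, 0]],
    [[0, 0, -0.015], [0, 0, 0]],
    [[0, 0, 0], [0, 0, 0]],
    [[0, 0, 0], [0, 0, 0]]
  ]
}}

```text
time: 3.38
position: [0.6425, -0.1618, 0.1168]
ee_rot: [0.706, 3.06, -0.0]
force: [-0.3, -0.3, -0.0]
finger_gap: -0.003
finger_force: 0.0
```

Call:
{"fn": "play_rows", "kwargs": {
  "commands": [
    [[0, 0, -0.004], [0, 0, 0]],
    [[0, 0, -0.004], [0, 0, 0]],
    [[0, 0, -0.004], [0, 0, 0]],
    [[0, 0, -0.004], [0, 0, 0]],
    [[0, 0, -0.004], [0, 0, 0]],
    [[0, 0, -0.004], [0, 0, 0]],
    [[0, 0, 0], [0, 0, 0]]
  ]
}}

```text
time: 4.25
position: [0.6421, -0.1617, 0.1045]
ee_rot: [0.707, 3.061, -0.0]
force: [-2.5, -0.0, 3.5]
finger_gap: -0.003
finger_force: 1.6
```

Call:
{"fn": "play_rows", "kwargs": {
  "commands": [
    [[0, 0, -0.003], [0, 0, 0]],
    [[0, 0, -0.003], [0, 0, 0]],
    [[0, 0, 0], [0, 0, 0]]
  ]
}}

```text
time: 4.62
position: [0.6421, -0.1617, 0.1012]
ee_rot: [0.707, 3.061, 0.0]
force: [-0.4, -0.4, 3.0]
finger_gap: -0.002
finger_force: 1.4
```

Call:
{"fn": "play_rows", "kwargs": {
  "commands": [
    [[0, 0, -0.001], [0, 0, 0]],
    [[0, 0, -0.001], [0, 0, 0]],
    [[0, 0, 0], [0, 0, 0]]
  ]
}}

```text
time: 5.0
position: [0.6421, -0.1617, 0.1008]
ee_rot: [-0.707, -3.061, 0.0]
force: [-2.0, 0.5, 5.4]
finger_gap: 0.003
finger_force: 2.6
```

Call:
{"fn": "play_rows", "kwargs": {
  "commands": [
    [[0, 0, -0.001], [0, 0, 0]],
    [[0, 0, -0.001], [0, 0, 0]],
    [[0, 0, 0], [0, 0, 0]]
  ]
}}

```text
time: 5.38
position: [0.6421, -0.1617, 0.1007]
ee_rot: [-0.707, -3.061, 0.0]
force: [-4.6, 1.2, 9.6]
finger_gap: -0.0
finger_force: 4.7
```

Call:
{"fn": "play_rows", "kwargs": {
  "commands": [
    [[0, 0, 0.014], [0, 0, 0]],
    [[0, 0, 0.02], [0, 0, 0]],
    [[-0.007, 0.03, 0], [0, 0, 0]],
    [[-0.006, 0.03, 0], [0, 0, 0]],
    [[-0.006, 0.029, 0], [0, 0, 0]],
    [[0, 0, 0], [0, 0, 0]],
    [[0, 0, -0.008], [0, 0, 0]],
    [[0, 0, -0.004], [0, 0, 0]],
    [[0, 0, -0.004], [0, 0, 0]],
    [[0, 0, -0.004], [0, 0, 0]],
    [[0, 0, -0.004], [0, 0, 0]],
    [[0, 0, 0], [0, 0, 0]]
  ]
}}

```text
time: 6.88
position: [0.6326, -0.1176, 0.1044]
ee_rot: [0.707, 3.061, -0.001]
force: [-2.2, -1.9, 2.2]
finger_gap: -0.002
finger_force: 1.4
```

Call:
{"fn": "play_rows", "kwargs": {
  "commands": [
    [[0, 0, -0.003], [0, 0, 0]],
    [[0, 0, -0.003], [0, 0, 0]],
    [[0, 0, -0.001], [0, 0, 0]],
    [[0, 0, -0.001], [0, 0, 0]],
    [[0, 0, 0], [0, 0, 0]]
  ]
}}

```text
time: 7.5
position: [0.6326, -0.1175, 0.1007]
ee_rot: [0.707, 3.061, -0.001]
force: [-4.0, -2.3, 4.6]
finger_gap: 0.001
finger_force: 2.6
```

Call:
{"fn": "play_rows", "kwargs": {
  "commands": [
    [[0, 0, -0.001], [0, 0, 0]],
    [[0, 0, -0.001], [0, 0, 0]],
    [[0, 0, 0], [0, 0, 0]]
  ]
}}

```text
time: 7.88
position: [0.6326, -0.1175, 0.1006]
ee_rot: [-0.706, -3.061, 0.001]
force: [-4.8, -1.2, 9.9]
finger_gap: -0.005
finger_force: 4.8
```

Call:
{"fn": "play_rows", "kwargs": {
  "commands": [
    [[0, 0, 0.014], [0, 0, 0]],
    [[0, 0, 0.02], [0, 0, 0]],
    [[-0.007, 0.03, 0], [0, 0, 0]],
    [[-0.007, 0.03, 0], [0, 0, 0]],
    [[-0.006, 0.03, 0], [0, 0, 0]],
    [[0, 0, 0], [0, 0, 0]],
    [[0, 0, -0.008], [0, 0, 0]],
    [[0, 0, -0.004], [0, 0, 0]],
    [[0, 0, -0.004], [0, 0, 0]],
    [[0, 0, -0.004], [0, 0, 0]],
    [[0, 0, -0.004], [0, 0, 0]],
    [[0, 0, 0], [0, 0, 0]]
  ]
}}

```text
time: 9.38
position: [0.6226, -0.0726, 0.1044]
ee_rot: [0.707, 3.061, -0.001]
force: [-0.8, -1.0, 2.1]
finger_gap: -0.002
finger_force: 1.4
```

Call:
{"fn": "play_rows", "kwargs": {
  "commands": [
    [[0, 0, -0.003], [0, 0, 0]],
    [[0, 0, -0.003], [0, 0, 0]],
    [[0, 0, -0.001], [0, 0, 0]],
    [[0, 0, -0.001], [0, 0, 0]],
    [[0, 0, -0.001], [0, 0, 0]],
    [[0, 0, -0.001], [0, 0, 0]],
    [[0, 0, 0], [0, 0, 0]]
  ]
}}

```text
time: 10.25
position: [0.6227, -0.0725, 0.1006]
ee_rot: [-0.706, -3.061, 0.001]
force: [-4.2, -3.4, 9.9]
finger_gap: 0.001
finger_force: 4.9
```

```bash
python3 - <<'E'
from h import *
im=capture("top")
for b in blobs(im,(280,155,365,240),60,8,300):print(b[0].round(1),b[1],b[2],ray("top",b[0],.034).round(4))
print(env.sense()["position"])
cv2.imwrite("pics/s2.png",cv2.resize(capture("side")[190:270,260:400,::-1],None,fx=5,fy=5))
E
```

```text
[296.  159.7] 24.9375 [9.   5.75] [ 0.6754 -0.04  ]
[297.2 176.7] 32.625 [33.25  7.25] [ 0.6323 -0.0405]
[ 0.62271229 -0.07249275  0.10064971]
```

View pics/s2.png

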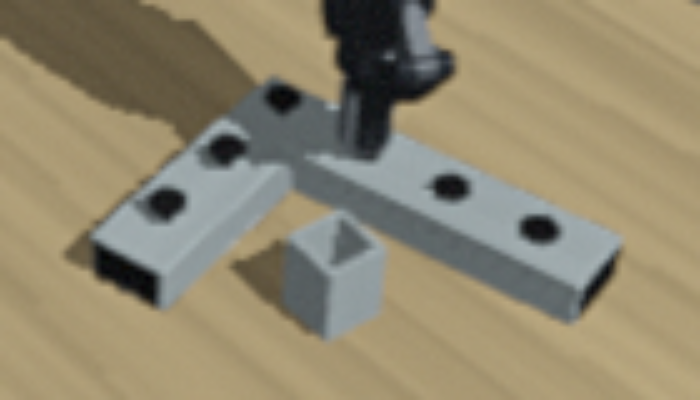

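The side crop shows rivets 1 and 2 flat at (540,229) and (450,187), with the tip on rivet 3. Rivets 5 and 6 are still proud at their original pixels, so the frame hasn't moved. On to rivet 4.

Call:
{"fn": "play_rows", "kwargs": {
  "commands": [
    [[0, 0, 0.014], [0, 0, 0]],
    [[0, 0, 0.02], [0, 0, 0]],
    [[-0.007, 0.029, 0], [0, 0, 0]],
    [[-0.007, 0.029, 0], [0, 0, 0]],
    [[-0.006, 0.029, 0], [0, 0, 0]],
    [[0, 0, 0], [0, 0, 0]],
    [[0, 0, -0.008], [0, 0, 0]],
    [[0, 0, -0.004], [0, 0, 0]],
    [[0, 0, -0.004], [0, 0, 0]],
    [[0, 0, -0.004], [0, 0, 0]],
    [[0, 0, -0.004], [0, 0, 0]],
    [[0, 0, 0], [0, 0, 0]]
  ]
}}

```text
time: 11.85
position: [0.6126, -0.0291, 0.1045]
ee_rot: [0.707, 3.061, -0.001]
force: [-0.9, -1.2, 1.7]
finger_gap: -0.004
finger_force: 1.3
```

Call:
{"fn": "play_rows", "kwargs": {
  "commands": [
    [[0, 0, -0.003], [0, 0, 0]],
    [[0, 0, -0.003], [0, 0, 0]],
    [[0, 0, -0.001], [0, 0, 0]],
    [[0, 0, -0.001], [0, 0, 0]],
    [[0, 0, -0.001], [0, 0, 0]],
    [[0, 0, -0.001], [0, 0, 0]],
    [[0, 0, 0], [0, 0, 0]]
  ]
}}

```text
time: 12.72
position: [0.6127, -0.029, 0.1006]
ee_rot: [-0.706, -3.061, 0.001]
force: [-5.0, -2.8, 9.9]
finger_gap: 0.002
finger_force: 5.1
```

r5: (-.088, -.02).

Call:
{"fn": "play_rows", "kwargs": {
  "commands": [
    [[0, 0, 0.014], [0, 0, 0]],
    [[0, 0, 0.02], [0, 0, 0]],
    [[-0.03, -0.007, 0], [0, 0, 0]],
    [[-0.029, -0.007, 0], [0, 0, 0]],
    [[-0.029, -0.006, 0], [0, 0, 0]],
    [[0, 0, 0], [0, 0, 0]],
    [[0, 0, -0.008], [0, 0, 0]],
    [[0, 0, -0.004], [0, 0, 0]],
    [[0, 0, -0.004], [0, 0, 0]],
    [[0, 0, -0.004], [0, 0, 0]],
    [[0, 0, -0.004], [0, 0, 0]],
    [[0, 0, 0], [0, 0, 0]]
  ]
}}

```text
time: 14.22
position: [0.5688, -0.0386, 0.1045]
ee_rot: [0.707, 3.061, 0.0]
force: [-0.7, 1.2, 1.8]
finger_gap: 0.003
finger_force: 1.2
```

Call:
{"fn": "play_rows", "kwargs": {
  "commands": [
    [[0, 0, -0.003], [0, 0, 0]],
    [[0, 0, -0.003], [0, 0, 0]],
    [[0, 0, -0.001], [0, 0, 0]],
    [[0, 0, -0.001], [0, 0, 0]],
    [[0, 0, -0.001], [0, 0, 0]],
    [[0, 0, -0.001], [0, 0, 0]],
    [[0, 0, 0], [0, 0, 0]]
  ]
}}

```text
time: 15.1
position: [0.5689, -0.0387, 0.1006]
ee_rot: [0.707, 3.061, 0.0]
force: [-3.1, 1.7, 11.0]
finger_gap: 0.0
finger_force: 5.3
```

Call:
{"fn": "play_rows", "kwargs": {
  "commands": [
    [[0, 0, 0.014], [0, 0, 0]],
    [[0, 0, 0.02], [0, 0, 0]],
    [[-0.03, -0.007, 0], [0, 0, 0]],
    [[-0.029, -0.007, 0], [0, 0, 0]],
    [[-0.029, -0.006, 0], [0, 0, 0]],
    [[0, 0, 0], [0, 0, 0]],
    [[0, 0, -0.008], [0, 0, 0]],
    [[0, 0, -0.004], [0, 0, 0]],
    [[0, 0, -0.004], [0, 0, 0]],
    [[0, 0, -0.004], [0, 0, 0]],
    [[0, 0, -0.004], [0, 0, 0]],
    [[0, 0, 0], [0, 0, 0]]
  ]
}}

```text
time: 16.6
position: [0.5248, -0.0487, 0.1044]
ee_rot: [0.707, 3.061, 0.0]
force: [-0.2, 0.3, 0.9]
finger_gap: -0.0
finger_force: 1.0
```

Call:
{"fn": "play_rows", "kwargs": {
  "commands": [
    [[0, 0, -0.003], [0, 0, 0]],
    [[0, 0, -0.003], [0, 0, 0]],
    [[0, 0, -0.001], [0, 0, 0]],
    [[0, 0, -0.001], [0, 0, 0]],
    [[0, 0, -0.001], [0, 0, 0]],
    [[0, 0, -0.001], [0, 0, 0]],
    [[0, 0, 0], [0, 0, 0]]
  ]
}}

```text
time: 17.48
position: [0.5248, -0.0487, 0.1006]
ee_rot: [0.707, 3.061, 0.0]
force: [-3.0, 1.2, 12.0]
finger_gap: 0.001
finger_force: 5.8
```

Call:
{"fn": "play_rows", "kwargs": {
  "commands": [
    [[0, 0, 0.02], [0, 0, 0]],
    [[0, 0, 0.05], [0, 0, 0]],
    [[0, 0, 0.08], [0, 0, 0]],
    [[0, 0, 0.1], [0, 0, 0]],
    [[0, 0.06, 0.06], [0, 0, 0]],
    [[0, 0.1, 0], [0, 0, 0]],
    [[0, 0.1, 0], [0, 0, 0]],
    [[0, 0.1, 0], [0, 0, 0]],
    [[0, 0.1, 0], [0, 0, 0]],
    [[0, 0.05, 0], [0, 0, 0]],
    [[0, 0, 0], [0, 0, 0]],
    [[0, 0, 0], [0, 0, 0]]
  ]
}}

```text
time: 18.98
position: [0.5244, 0.2055, 0.254]
ee_rot: [-0.707, -3.061, 0.002]
force: [0.1, -0.8, -1.0]
finger_gap: 0.001
finger_force: 0.0
```

```bash
python3 - <<'E'
from h import *
for n,roi in(("top",(280,155,365,240)),("side",(275,200,390,255))):
    im=capture(n)
    for b in blobs(im,roi,60,8,200):print(n,b[0].round(1),b[1],ray(n,b[0],.028).round(4))
    if n=="side":cv2.imwrite("pics/s3.png",cv2.resize(im[190:270,260:400,::-1],None,fx=5,fy=5))
E
```

```text
top [328.2 175.6] 8.1875 [ 0.633  -0.1157]
top [292.2 185.3] 10.1875 [ 0.6132 -0.0273]
top [297.6 202.6] 13.25 [ 0.5696 -0.0379]
top [302.4 220.5] 13.9375 [ 0.5253 -0.0467]
side [315.9 211.1] 19.9375 [ 0.6133 -0.0302]
side [332.3 218.9] 22.125 [ 0.6227 -0.0741]
side [304.6 221.4] 23.0625 [ 0.5691 -0.04  ]
side [349.6 227. ] 23.5625 [ 0.6328 -0.1182]
side [292.8 232.1] 24.8125 [ 0.5253 -0.0499]
side [367.4 235.3] 26.3125 [ 0.6424 -0.1616]
side [284.6 244.3] 72.5 [ 0.4871 -0.0673]
side [379.1 246.2] 17.6875 [ 0.636  -0.1996]
```

View pics/s3.png

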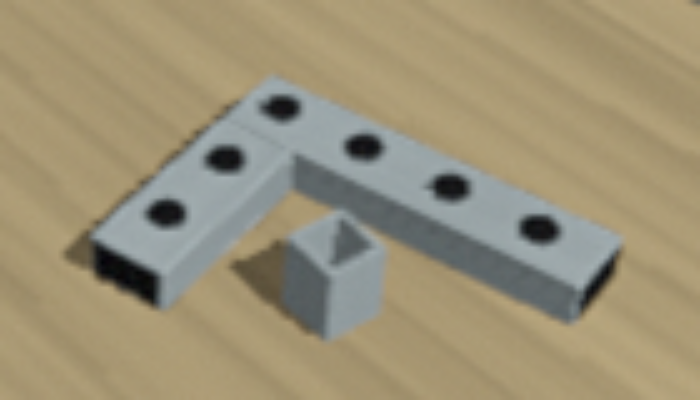

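The crop shows all six heads flat on the tube, the frame and offcut unmoved, and the arm clear. Every press ended at the same height, at about 10–12 N against the hard stop.

```bash
python3 -c "
from plant import env
print(env.sign_off())"
```

```text
the job is handed in; nothing more can be done
None
```

I pressed all six rivets fully home in order, from the free end of the long leg round the corner to the end of the short leg. The frame and offcut stayed in place, the arm ended clear, and I handed the job in at about 19 s of the 51 s allowed.

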